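# Roll a sensor housing onto its side and clamp it for inspection

### The job

Stand the tall flanged housing upright against the front edge of the rubber pad, facing the pad squarely with its round flange pointing away from the pad, let go of it, and tip it over onto the pad by pushing its top (do not turn it over in the air). Then take the lying housing, lay it flange up between the rails of the clamp nest without dropping it, let go, and slide the jaw up until the housing is clamped tight against the nest's end stop. Leave the other things on the bench where they are.

Things in the scene. Friction and masses are not known exactly. Their poses are not given: they have to be found in the camera images.
- housing: the tall aluminium sensor housing: a plain block 50 (its x) by 56 (its y) by 150 mm tall (its z), about 0.6 kg, with one round flange (36 mm across, 8 mm proud) at mid-height of its -y face. It starts upright, flange facing roughly to -y of the world, beside the shorter spacer (they may change places). Origin: centre of its 50 x 56 mm underside. Both ends alike.
- housing_mid (a point): centre of the housing's block, 75 mm along its z from the origin
- flange (a point): centre of the flange's outer face: on the housing's -y side, 36 mm off its long axis, 75 mm from either end
- pad: fixed rubber tipping pad, 130 mm (x) by 160 mm (y), 14 mm thick, flat on the bench. Origin: centre of its underside. Its front edge, the stop for the housing's foot, is the upright 14 mm face at y = -80 mm of its own frame, on the side nearer to where the housing starts; tipping goes towards its +y
- pad_edge (a point): middle of the pad's front edge, on its upper corner. The housing is to stand on the bench itself, its foot touching the middle part of this edge. Pushed near its top (120 mm up) it passes its balance after about 45 mm of push, then falls flat onto the pad by itself
- nest: fixed clamp nest: black bed 110 mm (x) by 250 mm (y), 12 mm thick; origin: centre of underside. Two rails along y, 56 mm apart inside, tops 10 mm above the bed. End stop across the +y end: inner face at y = +105 mm, 40 mm above the bed. Jaw at the -y end. A clamped housing lies along y from -45 to +105 mm, its centre at x = 0, y = +30, z = 40 mm; either end may meet the stop
- jaw (a joint): travel of the nest's sliding jaw towards the end stop (+y of the nest), in m: 0 is fully open, 0.060 the limit; with the housing clamped it reads 0.045. The jaw's pushing face is at y = -90 mm + travel in the nest frame. It slides with about 3 N of friction (6 to 10 N with the housing before it) and stays where it is left
- jaw_push (a point): middle of the back (-y side, at y = -112 mm + travel in the nest frame) of the jaw's upright thumb plate, the place to push, 67 mm above the bench. The plate is 34 mm wide, 10 mm thick, from 42 to 87 mm above the bench, its back flush with the jaw's foot; it moves with the jaw
- spacer: bystander: plain aluminium block without flange, 50 x 50 mm, 80 mm tall, upright. Origin: centre of underside
- barrel: bystander: upright aluminium lens barrel, 44 mm across, 100 mm tall. Origin: centre of underside
- tray: bystander: open black tray, 80 x 130 mm, 30 mm high. Origin: centre of underside
- starknob: bystander: black star knob lying on the bench, 54 mm across, 18 mm high with a brass boss to 30 mm. Origin: centre of underside
Mind the look-alikes: they are no part of the job. What is shaped like the housing but orange or purple is not meant.

How it is judged:
On the way, in this order (a step that is already met when the one before it is completed fails the run):
1. the housing stands upright against the pad's front edge (within 9 mm), square to it, flange away from the pad, let go (angle between housing's own z axis and vertical below 0.06 rad and y of housing in the frame of pad between -0.117 and -0.102 m and x of housing in the frame of pad between -0.045 and 0.045 m and angle between the y axis of housing and the y axis of pad, either way round below 0.15 rad and y of flange in the frame of pad below -0.13 m and height (world z) of housing below 0.004 m and contact force between the fingers and housing below 0.1 N and linear speed of housing below 0.02 m/s), for 0.2 s.
2. the housing leans over towards the pad, its foot still at the pad's edge (angle between housing's own z axis and vertical between 0.25 and 1.2 rad and contact force between housing and pad above 0.05 N and y of housing in the frame of pad between -0.15 and -0.07 m), for 0.02 s.
3. the housing lies on the pad, flange up, at rest and not held (angle between housing's own z axis and vertical between 1.45 and 1.69 rad and angle between housing's own y axis and vertical above 3 rad and z of housing_mid in the frame of pad between 0.037 and 0.047 m and contact force between housing and pad above 1 N and contact force between the fingers and housing below 0.1 N and linear speed of housing below 0.02 m/s), for 0.2 s.
4. the housing lies flange up on the nest's bed between the rails, between jaw and end stop, let go (angle between housing's own z axis and vertical between 1.45 and 1.69 rad and angle between housing's own y axis and vertical above 3 rad and x of housing_mid in the frame of nest between -0.006 and 0.006 m and z of housing_mid in the frame of nest between 0.035 and 0.045 m and y of housing_mid in the frame of nest between -0.01 and 0.034 m and angle between the z axis of housing and the y axis of nest, either way round below 0.1 rad and contact force between the fingers and housing below 0.1 N and linear speed of housing below 0.02 m/s), for 0.2 s.
At the end, for the whole second after the job is handed in: the housing lies flange up between the nest's rails, within 4 mm of the end stop, the jaw closed on it (joint 0.0415 to 0.0485), at rest and released; the bystanders have not moved more than 30 mm (all of step 4 and y of housing_mid in the frame of nest above 0.026 m and value of joint jaw between 0.0415 and 0.0485 m); the robot touches nothing.
It fails at once if the housing is turned over in the air instead of being tipped on the bench (leaning with its middle more than 105 mm up) (angle between housing's own z axis and vertical between 0.3 and 1.25 rad and height (world z) of housing_mid above 0.105 m).
It fails at once if the housing is let go above the nest and drops into it (horizontal distance between housing_mid and nest below 0.1 m and height (world z) of housing_mid below 0.12 m and linear speed of housing above 0.4 m/s and contact force between the fingers and housing below 0.1 N).
It fails at once if the spacer, barrel, tray or star knob is moved more than 30 mm (distance of any of spacer, barrel, tray, starknob from where it was at the start of the episode above 0.03 m).
It also fails if it takes over 61 s, if anything falls off the work surface, if the arm or the gripper's body presses on something with over 40 N, if the wrist force passes 120 N, or if a joint passes its speed limit or range.

### The arm

A 6-joint arm with a two-finger parallel gripper is mounted at the origin on the work surface. World frame = base frame: x ahead of the robot, y to its left, z up, the work surface at z = 0. Lengths are in m, angles in rad, forces in N, time in s.
With the tool pointing down it reaches from about 0.375 to 0.9 m from the base axis. Payload 3.1 kg.
Tool frame: the origin (TCP) lies midway between the tips of the shut fingers; the grasp point (between the pads) lies r.grip_depth behind it (r.grip_depth is the distance from the TCP to the grasp point, in m); z points along the fingers, x is the direction in which the jaws open and shut, and the axes are right-handed (so a half turn about z gives the same grasp; the last joint's range is limited). The gripper opens to 87 mm and grips with 3 to 60 N. Pads are 19 mm wide; open, the fingers measure 117 mm over their backs; the gripper's body (75 mm by 190 mm) begins 51 mm behind the grasp point.
Start: joints at [1.145, 0.527, 1.433, -0, 1.181, -0.178], TCP at [0.153, 0.606, 0.223] pointing down, gripper open.
Joint ranges: [-3.08, 3.08], [-0.75, 2.2], [0.22, 2.44], [-1.43, 4.57], [0, 2.65], [-2.85, 2.85]. Speed limits (rad/s): [2.79, 2.79, 3.14, 3.14, 3.14, 3.14].

### API

Orientations are given as a unit quaternion [w, x, y, z].
In Python, from plant import r gives the robot as it stands. The module is installed in compiled form; this text tells all that it offers. Calls block until the motion is done:
- r.move_to(position, orientation): joint-space move of the TCP to a pose.
- r.line_to(position, attitude=None, max_speed=0.15, stop_force=None): straight line of the TCP; attitude=None keeps the orientation; max_speed is the mean speed in m/s. With stop_force (N) it stops when the force on the tool has changed by that much, and returns True; else False.
- r.move_j(angles): joint-space move.
- r.command_gripper(opening, effort=None): opening from 0.0 (shut) to 1.0 (fully open); effort is the grip in N (None keeps the last); returns when the fingers have stopped.
- r.hold(seconds).
- r.ik(position, orientation): joint angles nearest the present ones, or None.
- r.observe(): the state.
- r.snapshot(name): name is "scene" or "top" or "wrist"; returns the picture (400x640x3 uint8, red, green, blue); there is no depth.
- r.camera_params(name): a dict with "camera_matrix" (3x3 intrinsics, pixels), "view" (4x4, takes a point from world to camera coordinates). Camera axes: x right, y up, looking along -z (the intrinsics and any distortion apply to the point x, -y, -z); pixel columns grow to the right and rows downward; lengths in m; the calibration is good to about 2 mm. A picture is of the moment at which its call begins: read the wrist's pose just before it. camera_params takes no time and is no camera call; for the wrist camera it gives the pose at the moment of the call.
A pose or a line that the arm cannot do raises r.PlanningError and nothing moves.
- r.hand_in(): hands the job in, once; it reports no verdict.
The state is a dict: "time": time; "qpos": joint angles; "joint_vel": joint speeds; "tau": joint torques, N m; "position": TCP position; "tool_rot": TCP orientation; "force": force on the tool from outside, world axes, zero at the start; "moment": the same for the moment, N m; "gripper_width": opening from 0.0 (shut) to 1.0 (fully open).
Only numpy, scipy, OpenCV 4.12 (cv2) and the standard library are available. Lean on these libraries where they do the work, as an engineer would, in place of code of your own. Each camera call takes 0.05 s, during which the arm holds its last target. There are 200 camera calls.

## Working session

There is one attempt and no reset: what is moved stays moved. The work goes in short steps, each a Python script; the robot and the scene stay as the last script left them, time stands still between calls to the robot, and variables do not carry over. Pictures are saved under pics/ and viewed, about 8 in all and at most 12, crops included, and the job is handed in when it is done.

```bash
mkdir -p pics; python3 - <<'E'
from plant import r
import cv2,numpy as np
for n in("scene","top"):
    im=r.snapshot(n); cv2.imwrite(f"pics/{n}0.png",im[:,:,::-1])
    p=r.camera_params(n); print(n,np.round(p["camera_matrix"],2).tolist(),np.round(p["view"],4).tolist(),[k for k in p])
o=r.observe();print(o["time"],o["tool_rot"],o["gripper_width"],r.grip_depth)
E
```

```text
scene [[387.29, 0.0, 318.27], [0.0, 387.29, 200.63], [0.0, 0.0, 1.0]] [[-0.0566, 0.9983, -0.0111, 0.022], [-0.8388, -0.0415, 0.5429, 0.4125], [0.5416, 0.0401, 0.8397, -1.3962], [0.0, 0.0, 0.0, 1.0]] ['camera_matrix', 'view']
top [[470.79, 0.0, 310.18], [0.0, 470.79, 200.01], [0.0, 0.0, 1.0]] [[0.0267, -0.9993, -0.0246, 0.0122], [0.997, 0.0248, 0.0736, -0.5223], [-0.0729, -0.0265, 0.997, -1.2663], [0.0, 0.0, 0.0, 1.0]] ['camera_matrix', 'view']
0.1 [ 4.65940637e-04  7.88758629e-01  6.14702229e-01 -8.81909353e-04] 0.9976652381860107 0.0187
```

View pics/top0.png

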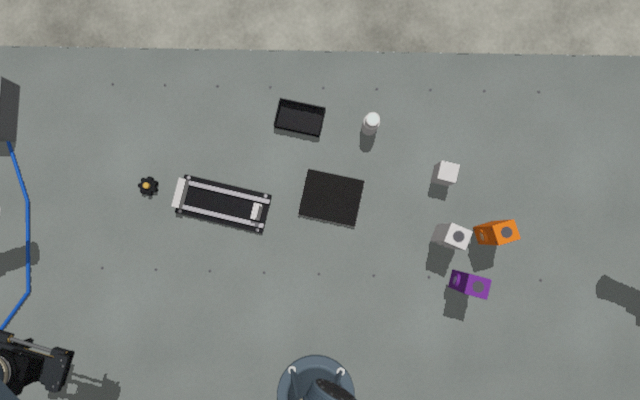

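View pics/scene0.png

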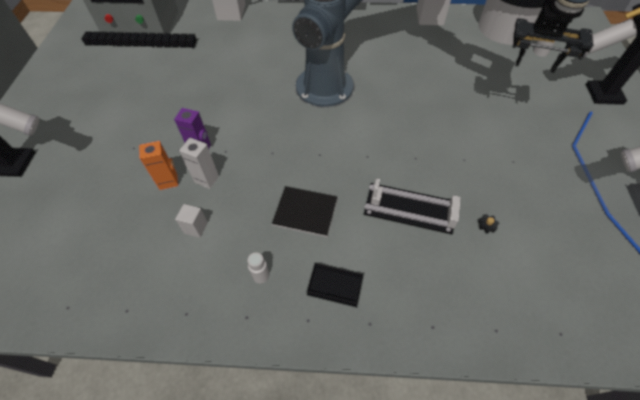

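```bash
cat >h.py <<'E'
from plant import r
import cv2,numpy as np
def snap(n,f=None):
    p=r.camera_params(n); im=r.snapshot(n)
    if f: cv2.imwrite(f"pics/{f}.png",im[:,:,::-1])
    return im,p
def ray(p,uv,z):
    V=np.array(p["view"]);K=np.array(p["camera_matrix"]);R=V[:3,:3];c=-R.T@V[:3,3]
    d=np.linalg.inv(K)@[uv[0],uv[1],1]; d=R.T@(d*[1,-1,-1])
    return c+d*(z-c[2])/d[2]
def proj(p,P):
    V=np.array(p["view"]);q=V[:3,:3]@np.array(P)+V[:3,3];u=np.array(p["camera_matrix"])@(q*[1,-1,-1]);return u[:2]/u[2]
def down(a):
    "tool down, tool x along world angle a: Rz(a)*Rx(pi)"
    return np.array([0,np.cos(a/2),np.sin(a/2),0])
def blobs(mask,off=(0,0),amin=60):
    cs,_=cv2.findContours(mask.astype(np.uint8),cv2.RETR_EXTERNAL,cv2.CHAIN_APPROX_NONE)
    return [(cv2.contourArea(c),cv2.boxPoints(cv2.minAreaRect(c))+np.array(off)) for c in cs if cv2.contourArea(c)>amin]
E
python3 - <<'E'
from h import *
im=cv2.imread("pics/top0.png");p=r.camera_params("top")
g=im.max(2).astype(int)
print("pad px",im[198,331],"table",im[240,300],"housing top",im[228,455],im[242,447],"spacer",im[170,447],"nest bed",im[205,220],"stop",im[193,180],"shadow",im[255,440])
a=cv2.resize(im[140:305,415:530],None,fx=3.4,fy=3.4,interpolation=cv2.INTER_CUBIC)
b=cv2.resize(im[160:240,165:370],None,fx=1.9,fy=1.9,interpolation=cv2.INTER_CUBIC)
s=cv2.imread("pics/scene0.png");c=cv2.resize(s[100:250,130:240],None,fx=1.9*2,fy=1.9*2)[:400,:390]
o=np.zeros((562,790,3),np.uint8);o[:561,:391]=a[:561,:391];o[:152,395:395+389]=b[:,:389];o[160:560,395:785]=c
cv2.imwrite("pics/crop1.png",o)
def show(n,m,z,off):
    for A,bx in blobs(m,off):
        P=np.array([ray(p,u,z)[:2] for u in bx]);d=P[1]-P[0];e=P[2]-P[1]
        print(n,A,"c",P.mean(0).round(4),"sides",np.hypot(*d).round(4),np.hypot(*e).round(4),"ang",np.degrees(np.arctan2(d[1],d[0])).round(1),"px",bx.mean(0).round(1))
show("pad",g[160:235,290:375]<60,.014,(290,160))
show("bright",g[140:260,420:475]>170,.15,(420,140))
show("nest bright",g[165:240,165:280]>150,.022,(165,165))
show("nest all",(g[165:240,165:280]<60)|(g[165:240,165:280]>150),.012,(165,165))
E
```

```text
pad px [42 45 44] table [140 144 139] housing top [204 206 208] [183 184 186] spacer [203 205 207] nest bed [49 46 46] stop [205 206 209] shadow [79 84 80]
pad 2527.0 c [ 0.5313 -0.03  ] sides 0.1271 0.1572 ang -10.5 px [330.7 197.3]
bright 440.0 c [ 0.4341 -0.3382] sides 0.0499 0.0561 ang -22.6 px [458.1 235.9]
bright 327.0 c [ 0.5916 -0.3139] sides 0.0468 0.0464 ang -13.4 px [448.4 171.1]
nest bright 230.0 c [0.4748 0.276 ] sides 0.012 0.2045 ang -10.9 px [218.3 214.8]
nest bright 83.5 c [0.4887 0.1751] sides 0.0448 0.0226 ang -16.5 px [255.1 210.7]
nest bright 259.0 c [0.5388 0.2496] sides 0.012 0.2279 ang -10.8 px [228.8 191.8]
nest bright 211.5 c [0.5341 0.3899] sides 0.0839 0.0223 ang -11.4 px [177.8 192.2]
nest all 2978.5 c [0.5048 0.2587] sides 0.1077 0.2338 ang -10.9 px [225.8 204.3]
nest all 219.5 c [0.5336 0.3932] sides 0.106 0.0231 ang -10.9 px [177.7 192.7]
```

View pics/crop1.png

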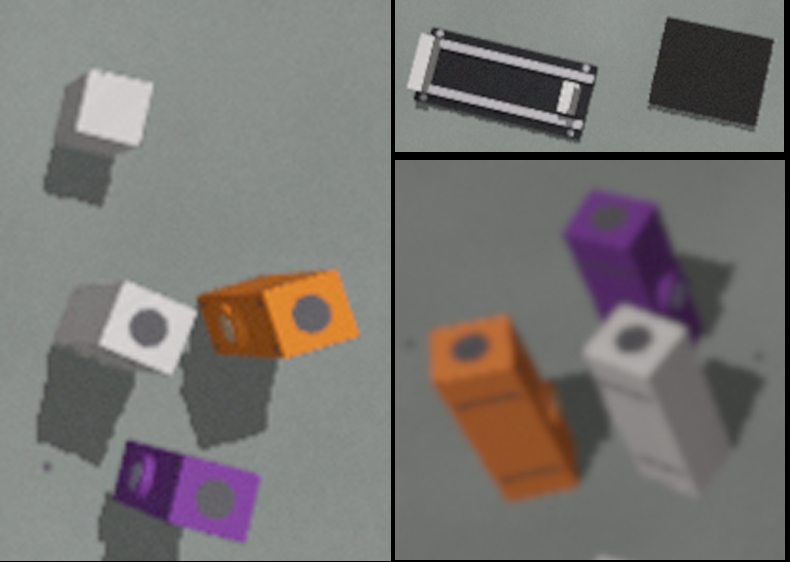

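White at (458,236) is the housing: it is tall, 50x56 mm on top and aluminium, with no flange on its visible +y side. Orange (506,232) and purple (480,285) are decoys, and (448,171) is the short spacer. The crop confirms this. Next I'll take closer wrist views of the nest, pad and housing on the way there.

```bash
python3 - <<'E'
from h import *
ims=[]
for n,xy,a in(("nest",(.505,.262),-10.9),("pad",(.531,-.06),-10.5),("hous",(.434,-.338),-22.6)):
    r.move_to([*xy,.32],down(np.radians(a))); im,p=snap("wrist","w_"+n); np.savez("w_"+n,K=p["camera_matrix"],V=p["view"])
    ims.append(im); V=np.array(p["view"]);print(n,(-V[:3,:3].T@V[:3,3]).round(3),V[2,:3].round(3),r.observe()["time"])
o=np.vstack([np.hstack(ims[:2]),np.hstack([ims[2],ims[2]*0])])
cv2.imwrite("pics/wm.png",cv2.resize(o[:,:,::-1],(800,500),interpolation=cv2.INTER_AREA))
print(r.camera_params("wrist")["camera_matrix"])
E
```

```text
nest [0.519 0.341 0.483] [0.054 0.281 0.958] 1.975
pad [0.545 0.019 0.483] [0.052 0.281 0.958] 3.25
hous [ 0.465 -0.264  0.483] [0.11  0.264 0.958] 4.4333
[[331.35230418   0.         320.8048656 ]
 [  0.         331.35230418 198.25027668]
 [  0.           0.           1.        ]]
```

View pics/wm.png

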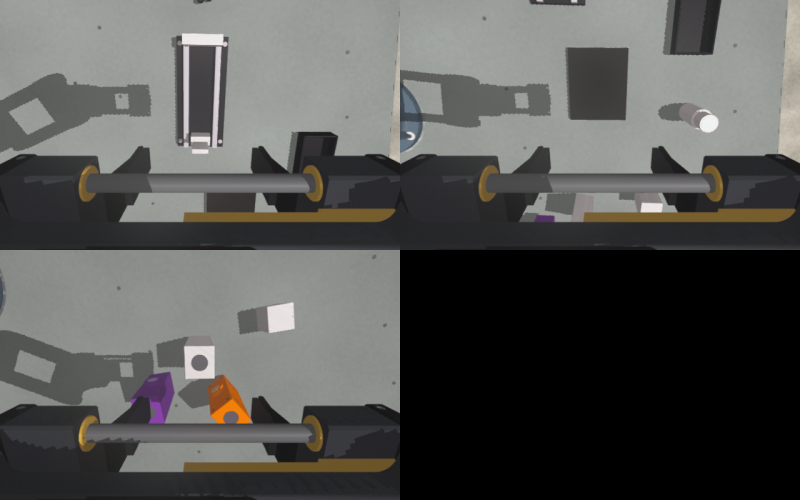

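```bash
cat >m.py <<'E'
from h import *
def load(n): 
    d=np.load("w_"+n+".npz");return cv2.imread(f"pics/w_{n}.png"),dict(camera_matrix=d["K"],view=d["V"])
def show(n,m,z,off,p):
    for A,bx in blobs(m,off):
        P=np.array([ray(p,u,z)[:2] for u in bx])
        d=P[1]-P[0];e=P[2]-P[1]
        print(n,A,"c",P.mean(0).round(4),"sides",np.hypot(*d).round(4),np.hypot(*e).round(4),"ang",np.degrees(np.arctan2(d[1],d[0])).round(1),"px",bx.mean(0).round(1))
E
python3 - <<'E'
from m import *
im,p=load("nest");g=im.max(2)[40:250,260:380]
print("nestrow",im.max(2)[150,270:375].tolist())
show("rails",g>170,.022,(260,40),p)
show("bed",(g<75)|(g>170),.012,(260,40),p)
im,p=load("pad");g=im.max(2)[60:205,250:380]
print("padrow",im.max(2)[130,255:375:1].tolist());print("padcol",im.max(2)[65:205,315].tolist())
show("pad",g<75,.014,(250,60),p)
im,p=load("hous");g=im.min(2)[125:215,280:360]
print("hcol",im.min(2)[130:215,305].tolist())
show("hous",g>205,.15,(280,125),p)
E
```

```text
nestrow [158, 157, 157, 157, 156, 156, 157, 156, 156, 157, 157, 123, 101, 80, 69, 67, 67, 69, 69, 67, 62, 60, 59, 116, 197, 216, 214, 215, 219, 218, 215, 202, 126, 68, 69, 66, 67, 66, 67, 68, 67, 65, 68, 67, 67, 67, 67, 66, 68, 67, 68, 68, 67, 67, 68, 68, 66, 68, 67, 66, 67, 67, 68, 67, 68, 67, 67, 68, 63, 59, 58, 67, 147, 206, 217, 216, 217, 221, 220, 217, 162, 91, 69, 69, 69, 69, 69, 69, 69, 69, 96, 146, 159, 158, 157, 157, 157, 158, 158, 157, 158, 157, 158, 160, 159]
rails 157.0 c [0.4791 0.1386] sides 0.0115 0.0391 ang 78.5 px [320.  241.5]
rails 259.0 c [0.4854 0.1674] sides 0.022 0.0473 ang 67.8 px [320.5 223.2]
rails 1073.0 c [0.5379 0.2521] sides 0.2276 0.0106 ang 78.0 px [346.1 155.5]
rails 983.5 c [0.4736 0.2765] sides 0.0091 0.206 ang -10.8 px [297.5 148. ]
rails 1167.0 c [0.535  0.3829] sides 0.024 0.093 ang 76.0 px [327.   63.1]
bed 157.0 c [0.4783 0.1342] sides 0.0117 0.04 ang 78.5 px [320.  241.5]
bed 897.5 c [0.5487 0.2377] sides 0.2018 0.0116 ang 77.7 px [354.7 164.1]
bed 1073.0 c [0.5383 0.2502] sides 0.2326 0.0108 ang 78.0 px [346.1 155.5]
bed 5142.0 c [0.5035 0.26
[... 1261 characters left out ...]
6, 64, 64, 64, 65, 65, 64, 66, 64, 66, 66, 65, 89, 136, 156, 157, 157, 159, 158, 159, 159, 157, 157, 156, 156, 156]
pad 10297.0 c [ 0.5296 -0.0285] sides 0.1574 0.1267 ang 76.3 px [315.9 133.5]
hcol [140, 140, 139, 139, 141, 142, 142, 135, 126, 127, 126, 128, 127, 127, 129, 130, 128, 129, 129, 127, 128, 129, 126, 149, 210, 221, 224, 222, 219, 216, 215, 219, 222, 223, 221, 218, 218, 221, 224, 222, 221, 220, 218, 218, 220, 220, 220, 218, 202, 199, 185, 181, 185, 203, 216, 219, 219, 217, 216, 217, 217, 215, 216, 218, 218, 217, 218, 216, 216, 218, 216, 213, 214, 216, 218, 206, 153, 142, 140, 140, 132, 108, 105, 91, 91]
hous 2296.0 c [ 0.432  -0.3365] sides 0.0474 0.054 ang -22.5 px [318.5 179.5]
```

```bash
python3 - <<'E'
from m import *
def cross(v,i0,i1,t):
    v=v.astype(float);s=1 if i1>i0 else -1
    for i in range(i0,i1,s):
        if (v[i]-t)*(v[i+s]-t)<=0: return i+s*(v[i]-t)/(v[i]-v[i+s])
def line(P):
    vx,vy,x,y=cv2.fitLine(np.float32(P)*1000,cv2.DIST_HUBER,0,.01,.01).ravel();return np.array([vx,vy]),np.array([x,y])/1000
im,p=load("nest");g=im.max(2)
L=[];Rr=[]
for row in range(85,200,5):
    l=cross(g[row],322,280,140);q=cross(g[row],322,365,140);L.append(ray(p,(l,row),.022)[:2]);Rr.append(ray(p,(q,row),.022)[:2])
for n,X in(("L",L),("R",Rr)):
    v,c=line(X);print(n,np.degrees(np.arctan2(v[1],v[0]))%180,c)
m=(np.array(L)+Rr)/2;v,c=line(m);v*=np.sign(v[1]);print("mid",np.degrees(np.arctan2(*v[::-1])),c,"gap",np.linalg.norm(np.array(L)-Rr,axis=1).mean())
print("col",g[50:90,320].tolist(), "low",g[205:260,320].tolist())
for nm,i0,i1,z in(("stop inner",80,60,.052),("stop outer",40,62,.052)):
    rr=cross(g[:,320],i0,i1,140);P=ray(p,(320,rr),z)[:2];print(nm,rr,P,"along v from c",(P-c)@v)
im,p=load("pad");g=im.max(2)
F=[ray(p,(u,cross(g[:,u],205,170,110)),.014)[:2] for u in range(275,360,5)]
B=[ray(p,(u,cross(g[:,u],60,100,110)),.014)[:2] for u in range(275,360,5)]
S=[ray(p,(cross(g[w],375,340,110),w),.014)[:2] for w in range(85,180,6)]
T=[ray(p,(cross(g[w],255,290,86),w),.014)[:2] for w in range(85,180,6)]
for n,X in zip("FBST",(F,B,S,T)):
    v,c=line(X);print(n,np.degrees(np.arctan2(v[1],v[0]))%180,c.round(4))
im,p=load("hous");g=im.min(2)
E=[[ray(p,(u,cross(g[:,u],a,b,180)),.15)[:2] for u in range(303,338,4)] for a,b in((145,165),(212,195))]
for X in E+[[ray(p,(cross(g[w],a,b,180),w),.15)[:2] for w in range(160,200,4)] for a,b in((285,310),(355,330))]:
    v,c=line(X);print("h",np.degrees(np.arctan2(v[1],v[0]))%180,c.round(4))
E
```

```text
L 78.02224 [0.48814598 0.31634843]
R 78.02766 [0.5384471  0.28426203]
mid 78.0123 [0.5095652  0.28282368] gap 0.05588866376776504
col [156, 156, 154, 172, 224, 240, 238, 238, 237, 237, 238, 239, 240, 239, 238, 238, 238, 238, 239, 238, 237, 214, 128, 118, 78, 77, 77, 77, 77, 76, 76, 77, 76, 76, 76, 76, 75, 74, 75, 75] low [69, 67, 68, 67, 68, 68, 83, 120, 135, 133, 134, 134, 133, 173, 236, 236, 237, 236, 235, 234, 233, 220, 135, 134, 134, 134, 135, 135, 136, 137, 137, 137, 138, 165, 226, 235, 234, 232, 232, 234, 226, 158, 159, 159, 159, 159, 161, 160, 159, 157, 159, 157, 160, 158, 158]
stop inner 71.86046511627907 [0.52387833 0.37213781] along v from c 0.09033924965918776Traceback (most recent call last):
  File "<stdin>", line 17, in <module>
  File "h.py", line 9, in ray
    d=np.linalg.inv(K)@[uv[0],uv[1],1]; d=R.T@(d*[1,-1,-1])
      ~~~~~~~~~~~~~~~~^~~~~~~~~~~~~~~~
TypeError: unsupported operand type(s) for *: 'float' and 'NoneType'
```

```bash
python3 - <<'E'
from m import *
def cross(v,i0,i1,t):
    v=v.astype(float);s=1 if i1>i0 else -1
    for i in range(i0,i1,s):
        if (v[i]-t)*(v[i+s]-t)<=0: return i+s*(v[i]-t)/(v[i]-v[i+s])
def line(n,X):
    vx,vy,x,y=cv2.fitLine(np.float32(X)*1000,cv2.DIST_HUBER,0,.01,.01).ravel();print(n,round(np.degrees(np.arctan2(vy,vx))%180,2),x/1000,y/1000)
im,p=load("pad");g=im.max(2)
line("F",[ray(p,(u,cross(g[:,u],205,170,110)),.014)[:2] for u in range(280,355,5)])
line("B",[ray(p,(u,cross(g[:,u],60,100,110)),.014)[:2] for u in range(280,355,5)])
line("S",[ray(p,(cross(g[w],375,340,110),w),.014)[:2] for w in range(85,180,6)])
line("T",[ray(p,(cross(g[w],255,290,86),w),.014)[:2] for w in range(85,180,6)])
im,p=load("hous");g=im.min(2)
for a,b in((145,165),(212,195)): line("h",[ray(p,(u,cross(g[:,u],a,b,180)),.15)[:2] for u in range(303,338,4)])
for a,b in((285,310),(355,330)): line("h",[ray(p,(cross(g[w],a,b,180),w),.15)[:2] for w in range(160,200,4)])
E
```

```text
F 169.28 0.51782143 -0.107685775
B 168.98 0.53650147 0.050813176
S 79.44 0.5954911 -0.032795213
T 79.42 0.4672738 -0.009251662
h 157.79 0.4430317 -0.31118342
h 158.48 0.4219436 -0.3618989
h 68.22 0.41072533 -0.32542077
h 68.55 0.45586056 -0.34409943
```

```bash
cat >>h.py <<'E'
rad=np.radians
PA=rad(-10.7);pex=np.array([np.cos(PA),np.sin(PA)]);pey=np.array([-pex[1],pex[0]])
H0=.5260*pex-.038*pey   # housing centre touching the pad edge
NA=rad(-11.99);nex=np.array([np.cos(NA),np.sin(NA)]);ney=np.array([-nex[1],nex[0]])
N0=np.array([.50957,.28282])-.0147*ney
def st(t=""):
    o=r.observe();print(t,"t",round(o["time"],2),"pos",o["position"].round(4),"F",o["force"].round(1),"w",round(o["gripper_width"]*87,1))
E
python3 - <<'E'
from h import *
a=down(rad(-21.8));h=[.4326,-.3368]
r.move_to([*h,.22],a); r.line_to([*h,.105],max_speed=.12); st("at")
r.command_gripper(0.0,25); st("gripped")
r.line_to([*h,.165]); st("lifted")
b=down(PA);q=H0-.02*pey
r.move_to([*q,.165],b); r.line_to([*q,.108]); st("pre")
s=r.line_to([*(H0+.008*pey),.108],max_speed=.03,stop_force=4);st(f"slide {s}")
o=r.observe();print("along pey",(o["position"][:2]-H0)@pey)
snap("wrist","w_edge")
E
```

```text
at t 6.03 pos [ 0.4331 -0.3374  0.1058] F [-0.1 -0.1 -0.3] w 87.1
gripped t 6.74 pos [ 0.4326 -0.3368  0.105 ] F [-0.8  0.3  0.2] w 49.9
lifted t 7.29 pos [ 0.4319 -0.3361  0.1642] F [ 0.1  0.2 -4.6] w 49.8
pre t 8.63 pos [ 0.5062 -0.1559  0.108 ] F [ 0.9  0.5 -4.5] w 49.7
slide True t 9.35 pos [ 0.5098 -0.133   0.1075] F [ 0.8 -1.1 -4.7] w 49.5
along pey 0.0020094069554552414
```

```bash
python3 - <<'E'
from h import *
c=r.observe()["position"];q=c[:2]-.0015*pey
r.line_to([*q,c[2]],max_speed=.02)
s=r.line_to([*q,.099],max_speed=.02,stop_force=3);st(f"low {s}")
r.command_gripper(.85);st("open")
r.line_to([*q,.23]);r.hold(.3)
back=H0-.09*pey
r.move_to([*back,.23],down(PA)); r.command_gripper(0.0); 
snap("wrist","w_stand");snap("top","top_stand");st()
a=cv2.imread("pics/w_stand.png");b=cv2.imread("pics/top_stand.png")[120:300,250:450]
cv2.imwrite("pics/stand.png",np.hstack([cv2.resize(a,(400,250)),cv2.resize(b,(278,250))]))
E
```

```text
low True t 9.89 pos [ 0.5089 -0.1344  0.1053] F [-1.4 -0.4  5.2] w 49.4
open t 10.62 pos [ 0.5076 -0.1337  0.1039] F [ 0.  -1.3 -0.4] w 73.5
 t 13.82 pos [ 0.4931 -0.2235  0.23  ] F [-0.2 -0.1 -0.2] w 0.8
```

View pics/stand.png

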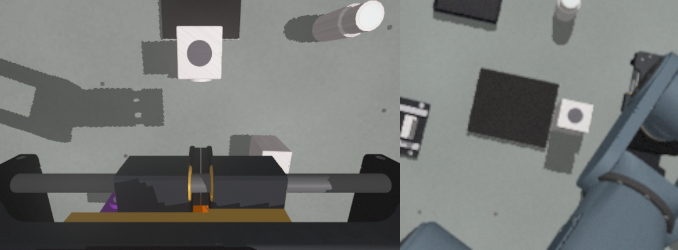

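```bash
python3 - <<'E'
from h import *
L=.5260+ .0; b=H0-.085*pey
r.line_to([*b,.115])
r.line_to([*(H0+.018*pey),.115],max_speed=.06);st("push")
r.hold(.4);c=H0-.06*pey
r.line_to([*c,.115],max_speed=.2);r.line_to([*c,.30]);r.command_gripper(1.0)
q=H0+.03*pey
r.move_to([*q,.32],down(PA));im,p=snap("wrist","w_lie");np.savez("w_lie",K=p["camera_matrix"],V=p["view"])
st();snap("top","top_lie")
E
```

```text
push t 16.61 pos [ 0.5132 -0.1176  0.115 ] F [ 0.3 -0.9 -0.7] w 0.8
 t 20.96 pos [ 0.5154 -0.1055  0.32  ] F [ 0.6 -0.8 -0.3] w 87.0
```

View pics/w_lie.png

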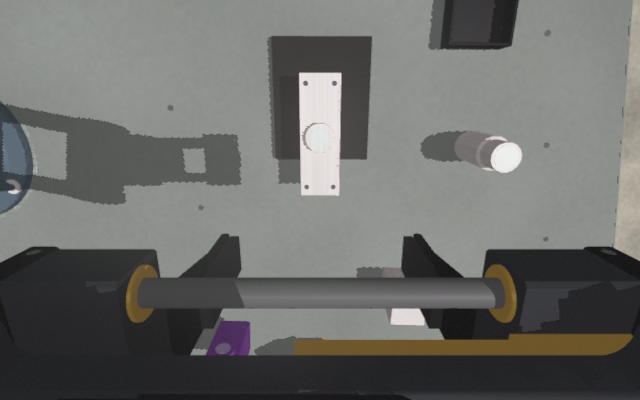

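It lies flange up on the pad, spanning rows 72–196 with the flange at (318,137), and its foot overhangs the front edge.

```bash
python3 - <<'E'
from m import *
im,p=load("lie");g=im.min(2)
m=np.zeros_like(g,bool);m[60:205,285:355]=g[60:205,285:355]>185
cs,_=cv2.findContours(m.astype(np.uint8),cv2.RETR_EXTERNAL,cv2.CHAIN_APPROX_NONE);c=max(cs,key=cv2.contourArea).reshape(-1,2)
P=np.array([ray(p,u,.07)[:2] for u in c],np.float32)*1000
R=cv2.minAreaRect(P);print(R)
print("pad frame",(np.array(R[0])/1000)@pex-.526,(np.array(R[0])/1000)@pey-.07)
f=ray(p,(318.5,137),.078)[:2];print("flange",f, g[137,285:355].tolist())
# widths near both ends
for w in(80,188):
    x=np.where(m[w])[0];print(w,np.linalg.norm(ray(p,(x[0]-.5,w),.07)-ray(p,(x[-1]+.5,w),.07)), ray(p,((x[0]+x[-1])/2,w),.07)[:2])
E
```

```text
((520.4230346679688, -71.07344055175781), (148.51998901367188, 48.81036376953125), 79.4474868774414)
pad frame -0.0014297013681394688 -0.043212488765046464
flange [ 0.5193533  -0.06975956] [61, 62, 63, 62, 63, 62, 64, 63, 63, 64, 65, 65, 65, 64, 86, 200, 225, 179, 143, 142, 183, 217, 221, 221, 220, 222, 227, 226, 228, 226, 226, 226, 224, 225, 226, 228, 229, 227, 225, 225, 227, 227, 227, 225, 223, 224, 225, 225, 225, 208, 219, 224, 223, 223, 224, 149, 73, 72, 71, 74, 72, 72, 74, 71, 72, 71, 71, 72, 71, 71]
80 0.049395655377248236 [ 0.53256183 -0.00565559]
188 0.04902258738208782 [ 0.50837825 -0.13480531]
```

```bash
python3 - <<'E'
from h import *
c=[.5203,-.0708];a=down(rad(-10.6))
r.move_to([*c,.14],a);r.line_to([*c,.032],max_speed=.1,stop_force=8);st("at")
r.command_gripper(0.0,30);st("grip")
r.line_to([*c,.18]);st("lift")
t=N0+.018*ney;print("target",t)
r.move_to([*t,.18],down(NA));r.line_to([*t,.075]);r.hold(.2);st("above")
im,p=snap("wrist","w_above");np.savez("w_above",K=p["camera_matrix"],V=p["view"]);snap("top","top_above")
E
```

```text
at t 23.0 pos [ 0.5208 -0.071   0.0325] F [ 0.3  0.7 -0.6] w 86.9
grip t 23.72 pos [ 0.5204 -0.0708  0.032 ] F [-0.1  0.4  1.6] w 49.4
lift t 24.85 pos [ 0.5193 -0.0705  0.179 ] F [ 0.5  0.3 -4.8] w 49.5
target [0.51025555 0.28604801]
above t 27.24 pos [0.5111 0.2863 0.0762] F [ 1.  -0.1 -4.7] w 50.1
```

View pics/w_above.png

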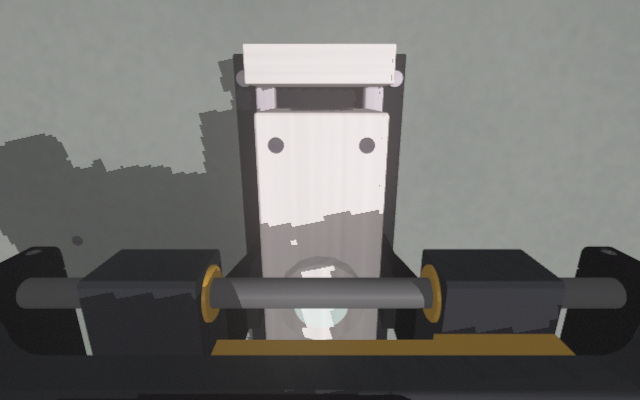

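```bash
python3 - <<'E'
from h import *
t=N0+.018*ney
s=r.line_to([*t,.040],max_speed=.06,stop_force=8);st(f"mid {s}")
if not s:
    s=r.line_to([*t,.027],max_speed=.02,stop_force=4);st(f"down {s}")
E
```

```text
mid False t 28.07 pos [0.5104 0.2861 0.0398] F [-0.1  0.1 -5.4] w 50.0
down True t 28.6 pos [0.5103 0.2861 0.03  ] F [-0.4  0.5  5.2] w 49.9
```

```bash
python3 - <<'E'
from h import *
t=N0+.018*ney
r.command_gripper(.9);r.hold(.2);st("open");r.line_to([*t,.17]);r.hold(.3)
b=N0-.160*ney;a=down(NA)
r.move_to([*b,.17],a);r.command_gripper(0.0);r.line_to([*b,.055]);st("behind")
s=r.line_to([*(N0-.064*ney),.055],max_speed=.03,stop_force=20);st(f"push {s}")
print("ny",(r.observe()["position"][:2]-N0)@ney)
r.line_to([*b,.055],max_speed=.1);r.line_to([*b,.30])
w=N0+.0*ney
r.move_to([*w,.32],a);im,p=snap("wrist","w_end");np.savez("w_end",K=p["camera_matrix"],V=p["view"]);st()
E
```

```text
open t 29.59 pos [0.5087 0.2855 0.0285] F [ 0.6 -1.  -0.3] w 78.4
behind t 34.06 pos [0.4738 0.112  0.0554] F [0.1 0.4 0.1] w 0.4
push True t 36.52 pos [0.4902 0.1921 0.0548] F [-0.2 -2.6  1.3] w 0.4
ny -0.07806383905902285
 t 39.99 pos [0.5059 0.2672 0.3192] F [ 0.1 -0.2  0.4] w 0.3
```

View pics/w_end.png

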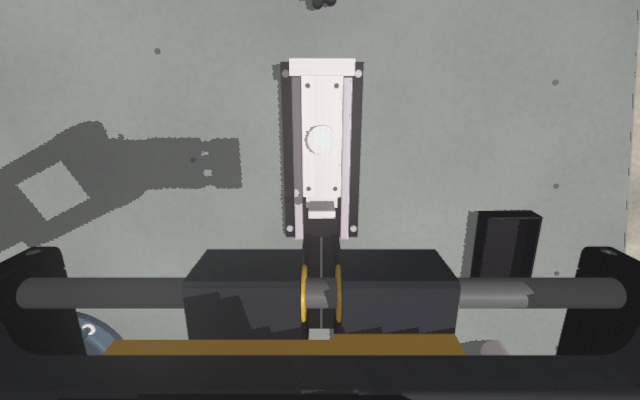

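```bash
python3 - <<'E'
from m import *
im,p=load("end");g=im.max(2)
print("col",g[55:225,312].tolist())
for n,u,z in(("flange",(320,140),.076),("jaw plate back top",(320,218),.087)):
    d=ray(p,u,z)[:2]-N0;print(n,d@nex,d@ney)
g0=im.min(2);xs=[np.where(g0[w,300:340]>60)[0] for w in(100,180)]
cv2.imwrite("pics/z.png",cv2.resize(im[50:240,270:375],None,fx=3,fy=3,interpolation=cv2.INTER_CUBIC))
E
```

```text
col [153, 154, 162, 207, 239, 236, 235, 235, 235, 236, 237, 238, 237, 237, 236, 235, 236, 237, 237, 233, 228, 239, 239, 239, 239, 239, 239, 239, 239, 239, 239, 239, 239, 239, 239, 239, 239, 239, 239, 239, 239, 239, 239, 239, 239, 239, 240, 239, 239, 239, 239, 239, 239, 239, 240, 239, 239, 239, 239, 239, 239, 239, 239, 240, 240, 240, 240, 239, 239, 239, 239, 231, 159, 162, 203, 234, 236, 236, 236, 236, 237, 236, 236, 236, 236, 236, 236, 236, 236, 236, 236, 236, 236, 236, 235, 223, 183, 194, 239, 239, 239, 239, 239, 239, 239, 239, 239, 239, 239, 239, 239, 239, 239, 239, 239, 238, 239, 238, 238, 238, 238, 238, 238, 238, 238, 238, 238, 238, 238, 238, 238, 238, 238, 238, 238, 238, 237, 238, 238, 237, 238, 237, 226, 232, 231, 221, 154, 132, 134, 134, 133, 134, 133, 134, 136, 152, 206, 233, 231, 231, 230, 231, 227, 189, 70, 73, 71, 70, 70, 70]
flange -0.0019880672376493902 0.03041353136537022
jaw plate back top -0.0018682550687026036 -0.06633914022233074
```

View pics/z.png

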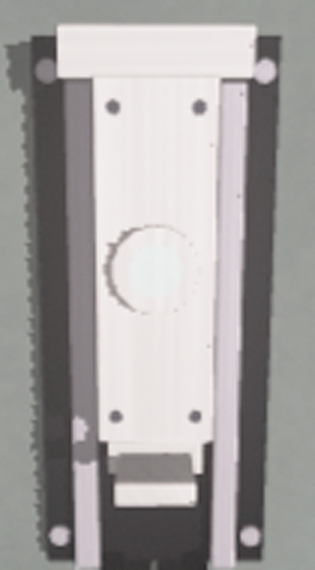

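```bash
python3 -c "
from h import *
im,_=snap('top');a=cv2.imread('pics/top0.png')[:,:,::-1]
d=cv2.absdiff(im,a).max(2)
for n,(x,y) in dict(spacer=(448,172),barrel=(371,120),tray=(299,117),knob=(148,186)).items(): print(n,(d[y-12:y+12,x-12:x+12]>50).sum())
r.hand_in();st()"
```

```text
spacer 0
barrel 0
tray 0
knob 239
the job is handed in; nothing more can be done
the job is handed in; nothing more can be done
```

I did the whole sequence and handed it in at about 40 s of the 61 s allowed. No verdict comes back, so these are my own checks.

**What I did:** I stood the housing against the pad's front edge, flange away, and let it go. I tipped it over with a push near the top, and it came to rest flat on the pad with the flange up. I then gripped it, lowered it between the nest rails until it touched the bed, and released it. Last, I pushed the jaw until the 20 N force stop tripped and moved the arm clear.

**Last checks (nest frame):**

| Check | Measured | Wanted |
|---|---|---|
| Flange centre, y | 30.4 mm | 30 mm clamped, above 26 mm |
| Flange centre, x | about −2 mm | within ±6 mm |
| Jaw travel | about 45.7 mm | 41.5 to 48.5 mm |

The last enlarged crop shows no gap at the end stop.

**One check disagreed:** comparing the last top picture with the first, the spacer, barrel and tray spots were unchanged, but the star knob's spot was not. I think the arm, held over the nest, or its shadow covered it. The wrist pictures before and after show the knob in about the same place, but I did not confirm this separately before handing in.

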